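Swap the misfit on a nested stack of clay bowls for the one that nests

ROBOT

A 6-joint arm with a two-finger parallel gripper is mounted at the origin on the work surface. World frame = base frame: x ahead of the robot, y to its left, z up, the work surface at z = 0. Lengths are in m, angles in degrees, forces in N, time in s.
With the tool pointing down it reaches from about 0.375 to 0.9 m from the base axis. Payload 3.1 kg.
Tool frame: the origin (TCP) lies at the centre of the arm's flange, where the gripper is bolted on; the fingertips stand 182 mm ahead of it and the grasp point (between the pads) lies bot.grip_point_offset ahead of it (bot.grip_point_offset is the distance from the TCP to the grasp point, in m); x points along the fingers, z is the direction in which the jaws open and shut, and the axes are right-handed (so a half turn about x gives the same grasp; the last joint's range is limited). The gripper opens to 87 mm and grips with 3 to 60 N. Pads are 19 mm wide; open, the fingers measure 117 mm over their backs; the gripper's body (75 mm by 190 mm) begins 51 mm behind the grasp point.
Start: joints at [57.267, 30.224, 82.088, -0, 67.689, -10.227], TCP at [0.239, 0.577, 0.405] pointing down, gripper open.
Joint ranges: [-176.69, 176.69], [-43.24, 126.21], [12.49, 139.97], [-82, 262], [0, 151.66], [-163.58, 163.58]. Speed limits (degrees/s): [159.86, 159.86, 180, 180, 180, 180].

INTERFACE

Orientations are given as a 3x3 rotation matrix whose columns are the frame's x, y, z axes.
In Python, from rig import bot gives the robot as it stands.
- The arm moves only by the tool step_arm, never from a script. Its argument "motion" is a list that holds one entry, the list of rows, each a list of 7 numbers: the turn, a rotation vector about the world's x, y, z in degrees, then the shift along the world's x, y, z in mm, then the finger opening in mm, from 0 to 87. A call has 1 to 12 rows; each row is the pose to reach, as a shift and turn from the pose commanded when the call began; what a row does not reach only later rows make up. A row lasts 1/12 s, in which the tool goes at most 41.7 mm and 7.16 degrees, less where a joint would pass 70% of its speed; a pose out of reach is approached as far as the arm can. A call with a gripper value outside its range is refused whole. The fingers move at their own pace and stop on an object; the grip force is fixed at half the most. Time passes only in rows, so rows that repeat a pose let the fingers close. It gives the time, the measured TCP pose, the force and the opening at its end, in the units of the state.
- bot.read_state(): the state, without advancing time (a new reading comes with each control period).
- bot.capture(name): name is "scene" or "top"; returns a dict with "frame" (384x512x3 uint8, red, green, blue), "range_z" (384x512 float32, m along the optical axis (not along the pixel's ray), 0 where there is no reading), "fx", "fy", "cx", "cy" (pixels), "cam_to_world" (4x4, takes a point from camera to world coordinates). Camera axes: x right, y down, z forward; pixel columns grow to the right and rows downward; lengths in m; the calibration is good to about 2 mm. A picture is of the moment at which its call begins.
- bot.hand_in(): hands the job in, once; it reports no verdict.
The state is a dict: "time_s": time; "joint_positions": joint angles; "qvel": joint speeds; "tau": joint torques, N m; "position": TCP position; "tcp_rot": TCP orientation; "force": force on the tool from outside, world axes, zero at the start; "moment": the same for the moment, N m; "opening": opening from 0.0 (shut) to 1.0 (fully open).
Only numpy, scipy, OpenCV 4.12 (cv2) and the standard library are available. Lean on these libraries where they do the work, as an engineer would, in place of code of your own. Each camera call takes 0.05 s, during which the arm holds its last target.

TASK

On the round kiln shelf, flared bowls are stacked mouth down, nested one over the other, but someone has perched a bowl with a turned-in rim on top, which does not nest. Lift that odd bowl off and stand it mouth down on a free place of the wooden ware board, and nest the one bowl on the board that has the stack's shape fully down over the stack. The ware is dry and fragile: set the pieces down gently without dropping them, and leave the stack, the other two dishes, the jar and the tool pot where they are.

Things in the scene. Friction and masses are not known exactly. Their poses are not given: they have to be found in the camera images.
- match_bowl_mid (a point): Loose flared bowl on the ware board, mouth down, pale buff dry clay, about 180 g. Uppermost a foot ring 44 mm across, 14 mm tall; below it a flat shoulder 76 mm across, then a straight 4.5 mm wall widening to 120 mm at the rim. Its floor inside lies 20 mm below the foot's top. Point on its axis half-way up its 54 mm height; z up.
- odd_bowl_mid (a point): Odd bowl perched on the stack, mouth down, same clay, about 170 g, same foot ring on top as the flared bowl. Rounded: 60 mm across just under the foot, 96 mm at the belly, rim turned in to 72 mm (63 inside). It cannot go down over a flared bowl: its rim stops on the shoulder, leaving its foot 40 mm above the next. Point on its axis half-way up its 54 mm height; z up.
- stack_top_mid (a point): Upper flared bowl of the stack, same shape as the loose one, mouth down. A flared bowl nested over it rests with its inner floor on this foot ring, 20 mm higher, with about 4 mm of play sideways. Point on its axis half-way up its 54 mm height; z up.
- stack_low_mid (a point): Lower flared bowl of the stack, same shape, standing mouth down on the kiln shelf (round cream slab, 150 mm across, 15 mm thick). Point on its axis half-way up its 54 mm height; z up.
- straight_dish_mid (a point): Round straight-sided dish on the ware board, mouth down, same clay, 84 mm across from shoulder to rim, same foot ring on top as the flared bowl. It does not nest with the flared bowls. Point on its axis half-way up its 54 mm height; z up.
- square_dish_mid (a point): Square straight-sided dish on the ware board, mouth down, same clay, 80 by 80 mm, same foot ring on top as the flared bowl. It does not nest with the flared bowls. Point on its axis half-way up its 54 mm height; z up.
- ware_board: Wooden ware board, 140 mm (x) by 600 mm (y), fixed. Origin on the table under its centre; y along the board, z up; its top is 24 mm above the origin. Three pieces stand along its middle line; the wider of the two gaps between them takes one more piece (those two centres are at least 250 mm apart).
- odd_bowl: The same odd bowl, the point on its axis at the rim it stands on, 54 mm below the top of its foot.
- match_bowl: The same loose flared bowl, the point on its axis at the rim it stands on, 54 mm below the top of its foot.
- jar: Bystander: lidded clay jar, 160 mm across, 230 mm tall, left of the work. Origin under its centre.
- tool_pot: Bystander: dark pot 82 mm across, 85 mm tall, with modelling tools standing in it up to 170 mm high, right of the work. Origin under its centre.
There are look-alikes about, which are no part of the job. Leave any red look-alike of the part that bears stack_low_mid alone. Leave any red look-alike of the part that bears square_dish_mid alone.

How it is judged (in metres and radians):
At the end, for the whole second after the job is handed in: Matching bowl nested on the stack: foot 16-24 mm above the next, within 10 mm of centre. Both stack bowls still nested, lower within 20 mm of its start. Odd bowl mouth down on the board, centre within 60 x 285 mm of its middle. Other two dishes within 30 mm of start. All upright (0.08 rad), at rest (horizontal distance between match_bowl_mid and stack_top_mid below 0.01 m and z of match_bowl_mid in the frame of stack_top_mid between 0.016 and 0.024 m and angle between each of match_bowl_mid, odd_bowl_mid, stack_top_mid, straight_dish_mid, square_dish_mid's own z axis and vertical below 0.08 rad and x of odd_bowl_mid in the frame of ware_board between -0.06 and 0.06 m and y of odd_bowl_mid in the frame of ware_board between -0.285 and 0.285 m and z of odd_bowl_mid in the frame of ware_board between 0.046 and 0.056 m and z of stack_top_mid in the frame of stack_low_mid between 0.016 and 0.024 m and horizontal distance between stack_top_mid and stack_low_mid below 0.012 m and distance of stack_low_mid from where it was at the start of the episode below 0.02 m and distance of each of straight_dish_mid, square_dish_mid from where it was at the start of the episode below 0.03 m and linear speed of each of odd_bowl, match_bowl below 0.02 m/s); the robot touches nothing.
It fails at once if a dish that stays on the board, the jar or the tool pot is pushed more than 40 mm, or the lower stack bowl is (distance of any of straight_dish_mid, square_dish_mid, jar, tool_pot, stack_low_mid from where it was at the start of the episode above 0.04 m).
It fails at once if the odd or the matching bowl is turned more than 0.7 rad from upright (angle between any of odd_bowl_mid, match_bowl_mid's own z axis and vertical above 0.7 rad).
It fails at once if the odd or the matching bowl is pressed hard: it meets the board, the stack or another piece with more than 40 N (contact force between any of odd_bowl, match_bowl and ware_board above 40 N or contact force between any of odd_bowl, match_bowl and straight_dish above 40 N or contact force between any of odd_bowl, match_bowl and square_dish above 40 N or contact force between match_bowl and stack_top above 40 N).
It fails at once if the odd or the matching bowl is dropped: it falls free of the fingers at more than 0.45 m/s (a fall of 10 mm) ((linear speed of odd_bowl above 0.45 m/s and contact force between the fingers and odd_bowl below 0.05 N) or (linear speed of match_bowl above 0.45 m/s and contact force between the fingers and match_bowl below 0.05 N)).
It also fails if it takes over 61 s, if anything falls off the work surface, if the arm or the gripper's body presses on something with over 40 N, if the wrist force passes 120 N, or if a joint passes its speed limit or range.

## Working session

There is one attempt and no reset: what is moved stays moved. The work goes in short steps, Python scripts to look and compute and a tool call to move; the robot and the scene stay as the last step left them, time stands still between calls to the robot, and variables do not carry over. Pictures are saved under pics/ and viewed, and the job is handed in when it is done.

Besides the shell and the picture viewer there is one more tool, called after "Request:" by a JSON object that holds its "fn" and its "kwargs", one argument or row to a line. step_arm: Moves the arm, as the interface text tells. Its arguments: {"type":"object","properties":{"motion":{"type":"array"}},"required":["motion"]}

```bash
ls; mkdir -p pics; python3 - <<'E'
from rig import bot
import cv2,numpy as np,pickle
print(bot.grip_point_offset); s=bot.read_state(); print(s)
for n in("scene","top"):
    c=bot.capture(n); pickle.dump(c,open(f"{n}0.pkl","wb"))
    cv2.imwrite(f"pics/{n}0.png",cv2.cvtColor(c["frame"],cv2.COLOR_RGB2BGR)); print(c["cam_to_world"],c["fx"])
E
```

```text
pics
0.1635
{'time_s': 0.0, 'joint_positions': array([ 5.72667469e+01,  3.02783054e+01,  8.21553736e+01, -1.05423562e-03,
        6.76884402e+01, -1.02261108e+01]), 'qvel': array([ 0.06322941,  0.02985768,  0.06388875,  0.03321093, -0.05168543,
       -0.03197245]), 'tau': array([-7.49744977e-04, -4.40043426e+01, -1.76589775e+01,  6.31429651e-02,
        5.82912366e-02, -1.75760720e-04]), 'position': array([0.23902668, 0.57712212, 0.40378392]), 'tcp_rot': array([[-1.13817900e-03, -9.23834296e-01,  3.82790932e-01],
       [-1.80211509e-03,  3.82792454e-01,  9.23832609e-01],
       [-9.99997728e-01,  3.61653558e-04, -2.10054206e-03]]), 'force': array([-0.71724944, -1.39850148,  0.82328329]), 'moment': array([ 0.0114552 ,  0.02395188, -0.00215707]), 'opening': 1.0047160701174016}
[[ 0.53298422  0.48491593 -0.69338616  1.33837851]
 [ 0.8459912  -0.31998886  0.42650442 -0.45922969]
 [-0.01505705 -0.81391871 -0.58078362  0.74866049]
 [ 0.          0.          0.          1.        ]] 363.71092671998053
[[ 0.00632175 -0.98397769  0.17817954  0.32601381]
 [-0.99997394 -0.00684164 -0.00230347  0.04292947]
 [ 0.00348561 -0.17816034 -0.9839953   1.18581598]
 [ 0.          0.          0.          1.        ]] 349.75748507594443
```

View pics/scene0.png

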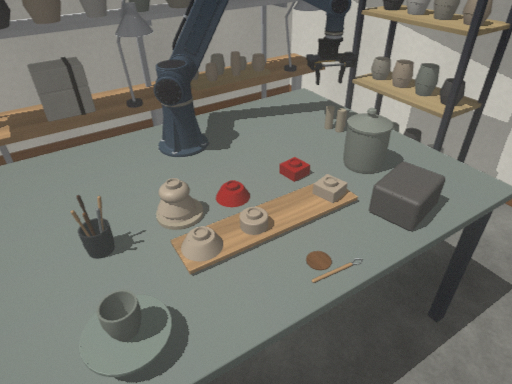

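View pics/top0.png

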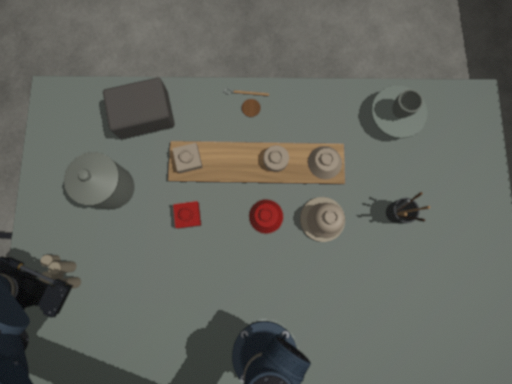

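```bash
cat > h.py <<'E'
import numpy as np,cv2,pickle
def cloud(c):
    d=c["range_z"].astype(float); v,u=np.mgrid[:d.shape[0],:d.shape[1]]
    p=np.stack([(u-c["cx"])/c["fx"]*d,(v-c["cy"])/c["fy"]*d,d],-1)
    T=c["cam_to_world"]; w=p@T[:3,:3].T+T[:3,3]; w[d<=0]=np.nan; return w
def proj(c,P):
    T=np.linalg.inv(c["cam_to_world"]); q=T[:3,:3]@np.array(P)+T[:3,3]
    return q[0]/q[2]*c["fx"]+c["cx"],q[1]/q[2]*c["fy"]+c["cy"]
E
python3 - <<'E'
from h import *
t=pickle.load(open("top0.pkl","rb"));s=pickle.load(open("scene0.pkl","rb"))
wt,ws=cloud(t),cloud(s)
for n,(u,v) in dict(stack=(329,217),match=(326,157),straight=(275,155),square=(186,157),redb=(266,215),redsq=(186,214),jar=(90,175),pot=(404,211),board=(230,160),box=(140,105)).items(): 
    P=wt[v,u]
    print(n,P.round(3))
    for nm,w in(("top",wt),("scene",ws)):
        m=(np.hypot(w[...,0]-P[0],w[...,1]-P[1])<0.06)
        if m.sum()<5: continue
        q=w[m]; zm=np.percentile(q[:,2],99.5)
        k=q[q[:,2]>zm-.008]
        print("  ",nm,"zmax",zm.round(3),"n",len(k),"mean",k.mean(0).round(4),"min",k.min(0).round(3),"max",k.max(0).round(3))
m=(abs(wt[...,2]-.024)<.006)&(wt[...,0]>.4); 
f=t["frame"].astype(int); m&=(f[...,0]-f[...,2]>50)
q=wt[m];print("board",q.min(0),q.max(0),np.percentile(q,[1,99],axis=0))
print(cv2.minAreaRect((q[:,:2]*1000).astype(np.float32)))
big=lambda im,a,b,c_,d,k:cv2.resize(im[b:d,a:c_],None,fx=k,fy=k,interpolation=cv2.INTER_CUBIC)
a=big(t["frame"],160,135,360,250,4);cv2.imwrite("pics/topz.png",a[...,::-1])
a=big(s["frame"],140,140,370,270,3.4);cv2.imwrite("pics/scz.png",a[...,::-1])
E
```

```text
stack [ 0.425 -0.19   0.124]
   top zmax 0.129 n 121 mean [ 0.4257 -0.1969  0.1252] min [ 0.404 -0.218  0.121] max [ 0.446 -0.177  0.131]
   scene zmax 0.129 n 107 mean [ 0.4298 -0.1986  0.1249] min [ 0.408 -0.22   0.121] max [ 0.452 -0.178  0.129]
match [ 0.628 -0.199  0.069]
   top zmax 0.078 n 114 mean [ 0.6216 -0.2026  0.0743] min [ 0.599 -0.224  0.071] max [ 0.644 -0.181  0.08 ]
   scene zmax 0.079 n 136 mean [ 0.626  -0.2041  0.0747] min [ 0.604 -0.226  0.071] max [ 0.648 -0.181  0.08 ]
straight [ 0.634 -0.031  0.068]
   top zmax 0.079 n 104 mean [ 0.6272 -0.0345  0.0747] min [ 0.607 -0.056  0.071] max [ 0.649 -0.014  0.081]
   scene zmax 0.079 n 122 mean [ 0.6322 -0.0366  0.0749] min [ 0.612 -0.057  0.071] max [ 0.654 -0.014  0.081]
square [0.623 0.262 0.074]
   top zmax 0.079 n 100 mean [0.6271 0.2612 0.0749] min [0.605 0.241 0.071] max [0.647 0.282 0.083]
   scene zmax 0.08 n 81 mean [0.6329 0.2592 0.0757] min [0.61  0.238 0.072] max [0.654 0.281 0.081]
redb [ 0.437 -0.002  0.044]
   top zmax 0.055 n 92 mean [ 0.438  -0.0022  0.0513] min [ 0.417 -0.024  0.047] max [0.46  0.0
[... 824 characters left out ...]
0.121 0.02 ]
   top zmax 0.029 n 787 mean [0.628  0.121  0.0236] min [0.57  0.062 0.021] max [0.688 0.179 0.029]
   scene zmax 0.027 n 700 mean [0.6295 0.1197 0.0241] min [0.568 0.062 0.02 ] max [0.687 0.18  0.028]
box [0.788 0.412 0.109]
   top zmax 0.114 n 875 mean [0.7878 0.4123 0.1092] min [0.73  0.352 0.106] max [0.847 0.47  0.115]
   scene zmax 0.113 n 653 mean [0.7911 0.411  0.1105] min [0.732 0.352 0.106] max [0.847 0.469 0.114]
board [ 0.40002061 -0.26787983  0.01800733] [0.69232381 0.32772142 0.02998198] [[ 0.42898874 -0.2633582   0.01853204]
 [ 0.68903597  0.32100188  0.02854984]]
((545.6970825195312, 30.697357177734375), (594.8933715820312, 290.07598876953125), 89.39767456054688)
```

Candidates seen in the top view:
- **Odd bowl on the stack:** (329,217), foot top at z 0.129, as expected.
- **Matching flared bowl:** (326,157), foot top at 0.078.
- **Straight dish:** (275,155).
- **Square dish:** (186,157).
- **Red look-alikes, to be left alone:** (266,215) and (186,214).

I'll check these in the enlarged crops.

View pics/topz.png

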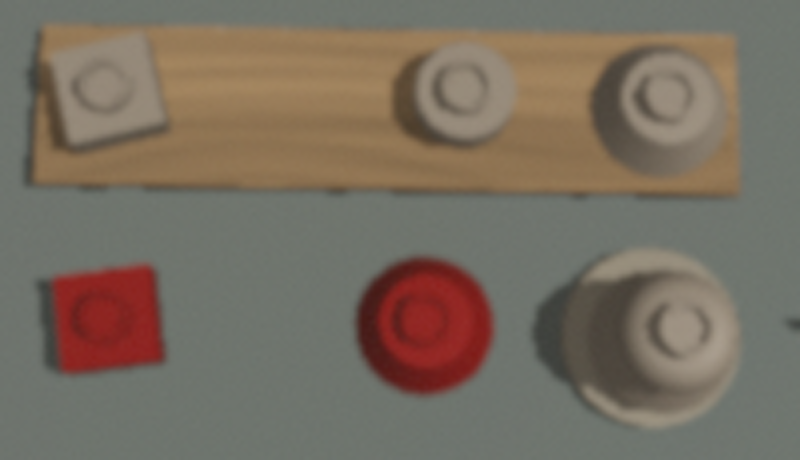

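View pics/scz.png

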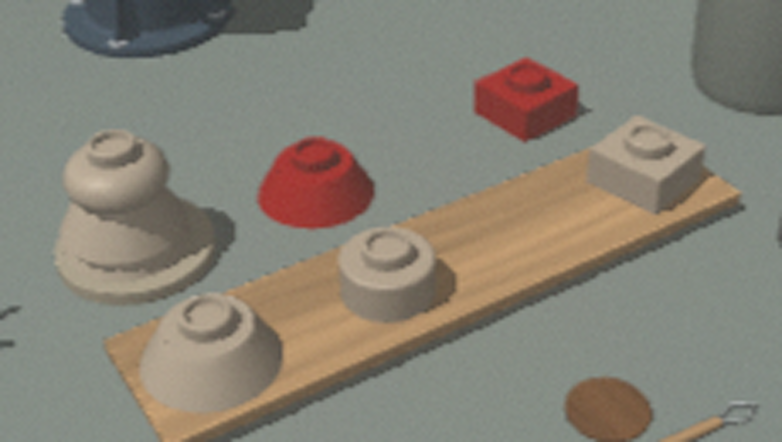

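Request:
{"fn": "step_arm", "kwargs": {
  "motion": [
    [[0,0,7,80,-126,20,87],[0,0,14,160,-250,25,87],[0,0,22.5,241,-377,25,87],[0,0,22.5,241,-377,25,87],[0,0,22.5,241,-377,25,87],[0,0,22.5,241,-377,25,87],[0,0,22.5,241,-377,25,87],[0,0,22.5,241,-377,25,87],[0,0,22.5,241,-377,25,87],[0,0,22.5,241,-377,25,87],[0,0,22.5,241,-377,25,87],[0,0,22.5,241,-377,25,87]]
  ]
}}

```text
time_s: 1.1
position: [0.484, 0.1956, 0.43]
tcp_rot: [[0.004, -1.0, 0.006], [-0.002, 0.006, 1.0], [-1.0, -0.004, -0.002]]
force: [-0.1, 0.7, 0.9]
opening: 0.999
```

The crops confirm it. The flared buff bowl at the right end of the board is the match, the rounded bowl is perched on the stack, and the widest free gap lies between the round and square dishes.

Request:
{"fn": "step_arm", "kwargs": {
  "motion": [
    [[0,0,0,-52,-398,-50,87],[0,0,0,-52,-398,-50,87],[0,0,0,-52,-398,-50,87],[0,0,0,-52,-398,-50,87],[0,0,0,-52,-398,-50,87],[0,0,0,-52,-398,-50,87],[0,0,0,-52,-398,-50,87],[0,0,0,-52,-398,-50,87],[0,0,0,-52,-398,-50,87],[0,0,0,-52,-398,-50,87],[0,0,0,-52,-398,-50,87],[0,0,0,-52,-398,-50,87]]
  ]
}}

```text
time_s: 2.1
position: [0.4279, -0.1988, 0.3792]
tcp_rot: [[-0.001, -1.0, 0.004], [0.001, 0.004, 1.0], [-1.0, 0.001, 0.001]]
force: [-0.3, 0.3, -0.6]
opening: 1.0
```

```bash
python3 - <<'E'
from rig import bot
from h import *
for n in("scene","top"):
    c=bot.capture(n); pickle.dump(c,open(f"{n}1.pkl","wb"))
    cv2.imwrite(f"pics/{n}1.png",cv2.resize(c["frame"][100:300,120:400] if n=="scene" else c["frame"][100:300,200:480],None,fx=2.7,fy=2.7,interpolation=2)[...,::-1])
s=bot.read_state();print(s["position"],s["time_s"],s["joint_positions"],s["tcp_rot"])
E
```

```text
[ 0.42794285 -0.19665316  0.3794638 ] 2.2 [-3.83196213e+01  2.06237496e+01  1.05203956e+02  3.32029956e-02
  5.42757385e+01 -1.28337781e+02] [[-1.12471757e-03 -9.99999367e-01  2.26856999e-05]
 [ 1.48851963e-03  2.10115238e-05  9.99998892e-01]
 [-9.99998260e-01  1.12475009e-03  1.48849506e-03]]
```

View pics/scene1.png

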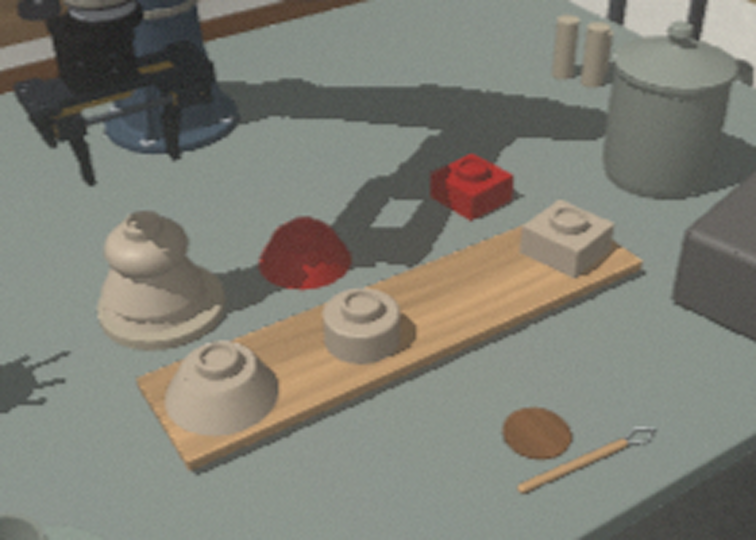

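View pics/top1.png

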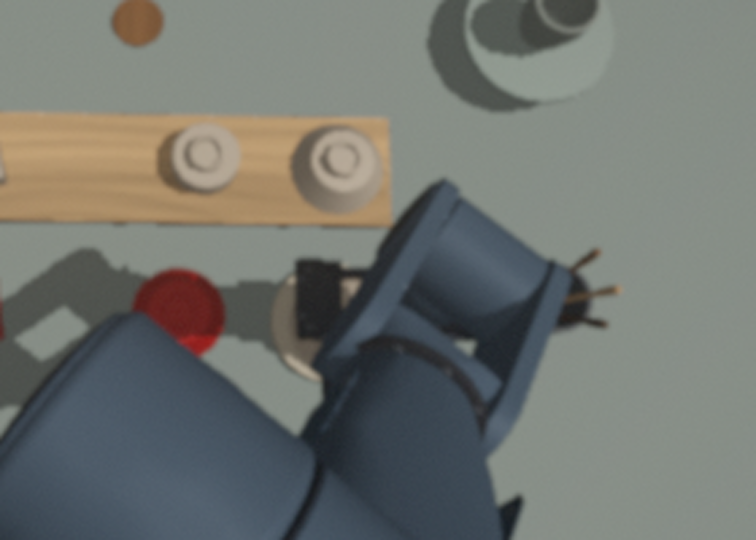

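```bash
python3 - <<'E'
from h import *
t=pickle.load(open("top1.pkl","rb"));s=pickle.load(open("scene1.pkl","rb"))
w=cloud(t)
for u,v in((395,200),(360,172),(405,202),(400,230),(340,240),(385,250)): print(u,v,w[v,u].round(3))
w=cloud(s)
m=(np.hypot(w[...,0]-.428,w[...,1]+.197)<.1)&(w[...,2]>.19)&(w[...,2]<.235)
q=w[m];
for sgn in(1,-1):
    k=q[sgn*(q[:,1]+.197)>0]; print(len(k),k.min(0).round(4),k.max(0).round(4),np.median(k,0).round(4))
# odd foot ring top in scene1 too
for n,c in((0,cv2),):
    for P in((.428,-.198,.129),(.624,-.2035,.078)):
        for nm in("scene0","top0"):
            c=pickle.load(open(nm+".pkl","rb"));w=cloud(c)
            m=(np.hypot(w[...,0]-P[0],w[...,1]-P[1])<.032)&(w[...,2]>P[2]-.004)&(w[...,2]<P[2]+.005)
            pts=w[m][:,:2].astype(np.float32)*1000
            print(nm,P,len(pts),cv2.minEnclosingCircle(pts),pts.mean(0))
E
```

```text
395 200 [ 0.419 -0.224  0.539]
360 172 [ 0.473 -0.162  0.533]
405 202 [ 0.416 -0.243  0.536]
400 230 [ 0.361 -0.212  0.581]
340 240 [ 0.34  -0.083  0.678]
385 250 [ 0.327 -0.171  0.614]
61 [ 0.4169 -0.1556  0.1972] [ 0.4418 -0.1451  0.2345] [ 0.437  -0.1523  0.2163]
53 [ 0.4176 -0.2535  0.1963] [ 0.44   -0.2428  0.2349] [ 0.437  -0.2489  0.2156]
scene0 (0.428, -0.198, 0.129) 54 ((428.697998046875, -199.70423889160156), 22.510343551635742) [ 429.93707 -199.0943 ]
top0 (0.428, -0.198, 0.129) 66 ((425.05914306640625, -196.78326416015625), 21.593088150024414) [ 424.34784 -195.73349]
scene0 (0.624, -0.2035, 0.078) 76 ((626.0220336914062, -205.4275665283203), 22.50689697265625) [ 628.0055 -205.6122]
top0 (0.624, -0.2035, 0.078) 58 ((620.7404174804688, -201.84690856933594), 22.02263641357422) [ 620.9522 -202.1713]
```

Request:
{"fn": "step_arm", "kwargs": {
  "motion": [
    [[0,0,0,0,0,-25,87],[0,0,0,0,0,-50,87],[0,0,0,0,0,-65,87],[0,0,0,0,0,-75,87],[0,0,0,0,0,-80,87],[0,0,0,0,0,-80,70],[0,0,0,0,0,-80,60],[0,0,0,0,0,-80,52],[0,0,0,0,0,-80,47],[0,0,0,0,0,-80,43],[0,0,0,0,0,-80,38],[0,0,0,0,0,-80,36]]
  ]
}}

```text
time_s: 3.2
position: [0.4282, -0.1977, 0.3001]
tcp_rot: [[0.001, -1.0, 0.0], [-0.0, 0.0, 1.0], [-1.0, -0.001, -0.0]]
force: [-0.6, -1.3, 0.5]
opening: 0.554
```

```bash
cat > look.py <<'E'
import sys
from rig import bot
from h import *
k=sys.argv[1]
n="scene"
c=bot.capture(n); pickle.dump(c,open(f"{n}{k}.pkl","wb"))
cv2.imwrite(f"pics/{n}{k}.png",cv2.resize(c["frame"][100:300,120:400],None,fx=2.7,fy=2.7,interpolation=2)[...,::-1])
c=bot.capture("top"); pickle.dump(c,open(f"top{k}.pkl","wb"))
cv2.imwrite(f"pics/top{k}.png",cv2.resize(c["frame"][100:300,150:430],None,fx=2.7,fy=2.7,interpolation=2)[...,::-1])
s=bot.read_state();print(s["position"],s["time_s"],s["force"],s["opening"]*87)
E
python3 look.py 2
```

```text
[ 0.42823443 -0.19778574  0.29997353] 3.3 [-0.69595853 -0.64484038  0.4870344 ] 42.98722798547727
```

View pics/scene2.png

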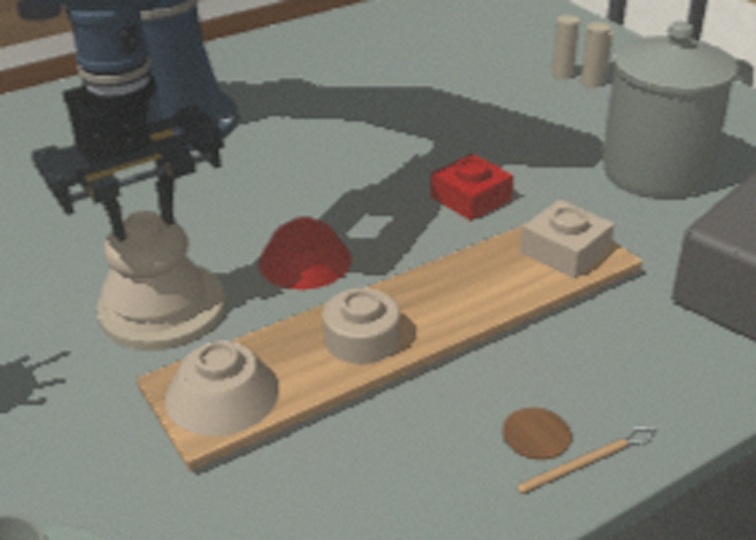

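Request:
{"fn": "step_arm", "kwargs": {
  "motion": [
    [[0,0,0,0,0,0,30],[0,0,0,0,0,0,30],[0,0,0,0,0,0,30],[0,0,0,0,0,2,30],[0,0,0,0,0,6,30],[0,0,0,0,0,14,30],[0,0,0,0,0,25,30],[0,0,0,0,0,40,30],[0,0,0,0,0,55,30],[0,0,0,0,0,65,30],[0,0,0,0,0,70,30],[0,0,0,0,0,70,30]]
  ]
}}

```text
time_s: 4.3
position: [0.4284, -0.1976, 0.3712]
tcp_rot: [[0.002, -1.0, 0.0], [-0.002, -0.0, 1.0], [-1.0, -0.002, -0.002]]
force: [-0.1, 0.1, -2.2]
opening: 0.493
```

```bash
python3 look.py 3
```

```text
[ 0.42797387 -0.19741679  0.36971934] 4.4 [ 0.22715243 -0.26095171 -1.42466734] 42.83880098450541
```

View pics/scene3.png

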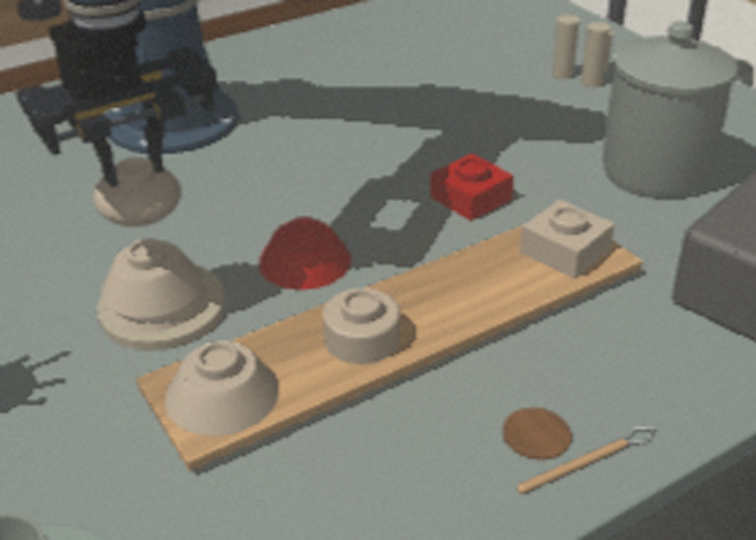

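Request:
{"fn": "step_arm", "kwargs": {
  "motion": [
    [[0,0,0,10,16,0,30],[0,0,0,28,43,0,30],[0,0,0,48,75,0,30],[0,0,0,69,107,0,30],[0,0,0,90,140,0,30],[0,0,0,111,172,0,30],[0,0,0,132,205,0,30],[0,0,0,153,238,0,30],[0,0,0,172,268,0,30],[0,0,0,188,293,-5,30],[0,0,0,197,307,-15,30],[0,0,0,200,311,-30,30]]
  ]
}}

```text
time_s: 5.4
position: [0.6297, 0.1165, 0.3393]
tcp_rot: [[0.003, -1.0, -0.003], [0.001, -0.003, 1.0], [-1.0, -0.003, 0.001]]
force: [0.1, -0.5, -0.8]
opening: 0.499
```

Request:
{"fn": "step_arm", "kwargs": {
  "motion": [
    [[0,0,0,0,0,-25,30],[0,0,0,0,0,-45,30],[0,0,0,0,0,-60,30],[0,0,0,0,0,-72,30],[0,0,0,0,0,-79,30],[0,0,0,0,0,-82,30],[0,0,0,0,0,-84,30],[0,0,0,0,0,-84,30]]
  ]
}}

```text
time_s: 6.07
position: [0.6284, 0.1133, 0.256]
tcp_rot: [[0.001, -1.0, 0.0], [0.0, 0.0, 1.0], [-1.0, -0.001, 0.0]]
force: [-0.1, -0.7, -1.5]
opening: 0.494
```

```bash
python3 look.py 4
```

```text
[0.6285731  0.11334795 0.25667775] 6.1667 [ 0.13694535  0.6562101  -1.83714532] 42.95410495664589
```

View pics/scene4.png

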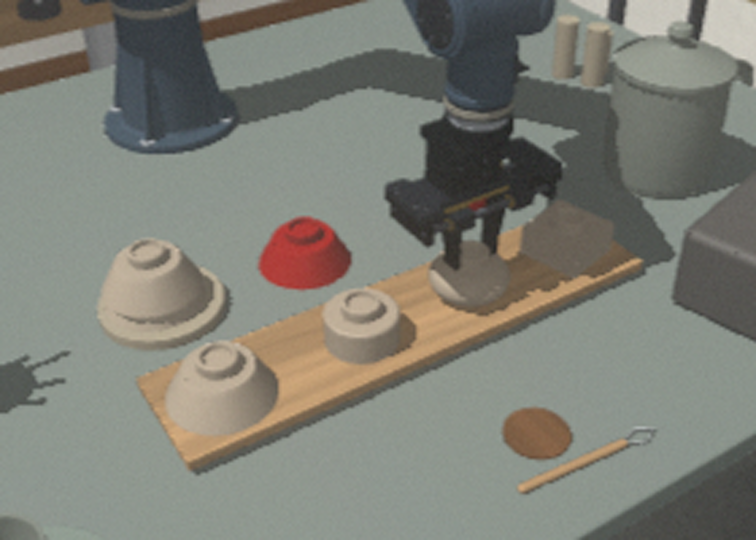

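View pics/top4.png

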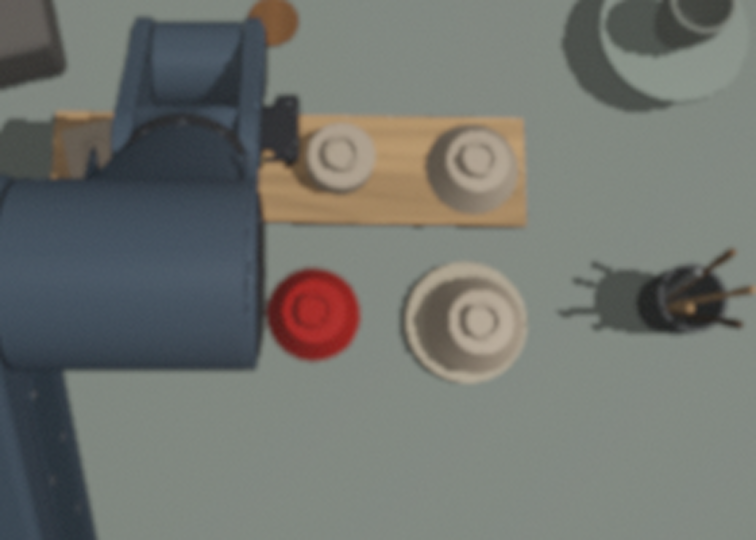

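Request:
{"fn": "step_arm", "kwargs": {
  "motion": [
    [[0,0,0,0,0,-1,30],[0,0,0,0,0,-2,30],[0,0,0,0,0,-3,30],[0,0,0,0,0,-4,30],[0,0,0,0,0,-5,30],[0,0,0,0,0,-5,30],[0,0,0,0,0,-5,30]]
  ]
}}

```text
time_s: 6.75
position: [0.6282, 0.1134, 0.2506]
tcp_rot: [[-0.0, -1.0, 0.0], [-0.0, 0.0, 1.0], [-1.0, 0.0, -0.0]]
force: [0.3, -0.0, -1.8]
opening: 0.496
```

Request:
{"fn": "step_arm", "kwargs": {
  "motion": [
    [[0,0,0,0,0,-0.5,30],[0,0,0,0,0,-1,30],[0,0,0,0,0,-1,30]]
  ]
}}

```text
time_s: 7.0
position: [0.6283, 0.1134, 0.25]
tcp_rot: [[0.0, -1.0, 0.0], [-0.0, 0.0, 1.0], [-1.0, -0.0, -0.0]]
force: [-0.1, -0.2, -0.1]
opening: 0.498
```

Request:
{"fn": "step_arm", "kwargs": {
  "motion": [
    [[0,0,0,0,0,-0.5,30],[0,0,0,0,0,-0.5,30],[0,0,0,0,0,-0.5,30]]
  ]
}}

```text
time_s: 7.25
position: [0.6283, 0.1134, 0.2498]
tcp_rot: [[0.001, -1.0, 0.0], [-0.0, 0.0, 1.0], [-1.0, -0.001, -0.0]]
force: [-1.2, -1.0, 3.8]
opening: 0.498
```

The force has gone up, so it is in contact. Release and rise.

Request:
{"fn": "step_arm", "kwargs": {
  "motion": [
    [[0,0,0,0,0,0,46],[0,0,0,0,0,0,52],[0,0,0,0,0,0,65],[0,0,0,0,0,0,80],[0,0,0,0,0,0,87],[0,0,0,0,0,0,87],[0,0,0,0,0,5,87],[0,0,0,0,0,20,87],[0,0,0,0,0,50,87],[0,0,0,0,0,85,87],[0,0,0,0,0,110,87],[0,0,0,0,0,110,87]]
  ]
}}

```text
time_s: 8.25
position: [0.63, 0.1136, 0.366]
tcp_rot: [[0.013, -1.0, -0.0], [0.0, -0.0, 1.0], [-1.0, -0.013, 0.0]]
force: [0.4, -0.6, -0.1]
opening: 0.999
```

```bash
python3 look.py 5; cat > ring.py <<'E'
import sys
from h import *
k=sys.argv[1]
for nm in("scene","top"):
    c=pickle.load(open(nm+k+".pkl","rb"));w=cloud(c)
    for name,P in dict(stack=(.427,-.198,.089),match=(.624,-.2035,.078),straight=(.629,-.0355,.078),square=(.629,.26,.078),odd=(.628,.1133,.078)).items():
        m=(np.hypot(w[...,0]-P[0],w[...,1]-P[1])<.032)&(w[...,2]>P[2]-.006)&(w[...,2]<P[2]+.006)
        pts=w[m][:,:2].astype(np.float32)*1000
        if len(pts)<10: print(nm,name,len(pts));continue
        (x,y),r=cv2.minEnclosingCircle(pts)
        print(nm,name,len(pts),"circ",round(x,1),round(y,1),round(r,1),"mean",pts.mean(0).round(1),"z",np.percentile(w[m][:,2],[50,95]).round(4))
E
python3 ring.py 5; python3 ring.py 4;python3 ring.py 0
```

```text
[0.62833885 0.11343784 0.36104446] 8.35 [-0.1252689   0.35018442  0.25598847] 87.0909781221555
scene stack 73 circ 427.6 -199.5 22.6 mean [ 428.6 -199.8] z [0.0872 0.0898]
scene match 112 circ 626.2 -204.8 23.8 mean [ 626.7 -204.4] z [0.076  0.0784]
scene straight 103 circ 632.7 -35.4 23.3 mean [632.5 -36.5] z [0.0756 0.079 ]
scene square 81 circ 630.8 258.9 23.4 mean [631.8 259.2] z [0.0761 0.0793]
scene odd 91 circ 630.4 112.3 23.3 mean [630.  112.4] z [0.0754 0.0793]
top stack 90 circ 423.8 -197.8 21.6 mean [ 423.4 -197.1] z [0.0859 0.0904]
top match 88 circ 621.8 -202.9 22.2 mean [ 621.4 -202.4] z [0.0751 0.0786]
top straight 87 circ 627.3 -35.2 21.9 mean [627.3 -34.3] z [0.0754 0.0787]
top square 20 circ 625.7 274.3 16.4 mean [626.3 277.7] z [0.0759 0.0796]
top odd 0
scene stack 74 circ 428.3 -199.2 22.1 mean [ 428.5 -199.3] z [0.0867 0.0894]
scene match 111 circ 625.1 -205.9 23.2 mean [ 626.9 -204.6] z [0.076 0.079]
scene straight 109 circ 633.2 -37.1 22.7 mean [632.4 -36.9] z [0.0757 0.0792]
scene square 79 circ 632.8 260.8 22.7 mean [631.3 259.2] z [0.0761 0.0789]
scene odd 1
[... 171 characters left out ...]
3 mean [ 621.7 -202.1] z [0.0753 0.08  ]
top straight 85 circ 627.8 -34.7 22.0 mean [627.8 -34. ] z [0.0752 0.0795]
top square 55 circ 628.4 263.7 21.0 mean [631.9 264.6] z [0.0755 0.0797]
top odd 0
scene stack 0
scene match 104 circ 625.5 -204.0 22.7 mean [ 626.8 -204.1] z [0.0762 0.0788]
scene straight 100 circ 632.4 -35.9 21.9 mean [632.4 -36.9] z [0.076  0.0792]
scene square 77 circ 632.9 261.1 23.3 mean [632.8 259.6] z [0.0761 0.0797]
scene odd 0
top stack 0
top match 86 circ 621.3 -203.0 22.7 mean [ 621.1 -202.7] z [0.0752 0.0785]
top straight 87 circ 627.2 -34.7 21.9 mean [626.5 -34.2] z [0.0748 0.0787]
top square 90 circ 626.9 262.7 22.0 mean [627.5 261.4] z [0.0749 0.0799]
top odd 0
```

View pics/scene5.png

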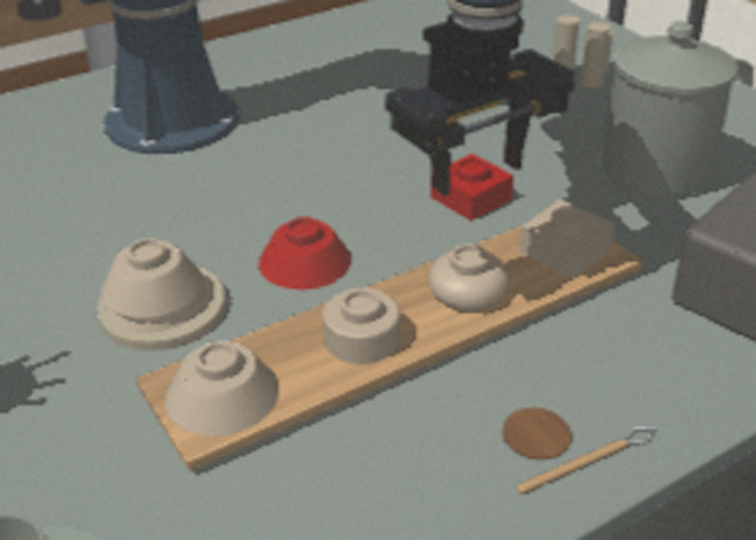

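The odd bowl stands upright in the gap. Both cameras agree that going from match to stack is (-198, +5) mm. Next I go to the matching bowl.

Request:
{"fn": "step_arm", "kwargs": {
  "motion": [
    [[0,0,0,-4,-25,0,87],[0,0,0,-4,-65,0,87],[0,0,0,-4,-105,0,87],[0,0,0,-4,-145,-10,87],[0,0,0,-4,-185,-20,87],[0,0,0,-4,-225,-30,87],[0,0,0,-4,-265,-40,87],[0,0,0,-4,-295,-45,87],[0,0,0,-4,-312,-45,87],[0,0,0,-4,-316.5,-45,87],[0,0,0,-4,-316.5,-45,87],[0,0,0,-4,-316.5,-45,87]]
  ]
}}

```text
time_s: 9.35
position: [0.6241, -0.2016, 0.3141]
tcp_rot: [[-0.001, -1.0, -0.001], [0.001, -0.001, 1.0], [-1.0, 0.001, 0.001]]
force: [-0.1, 0.5, 1.1]
opening: 0.999
```

```bash
python3 look.py 6
```

```text
[ 0.62429717 -0.2008791   0.31451447] 9.45 [ 0.23691033  0.28653802 -0.10229798] 87.06206742500298
```

View pics/scene6.png

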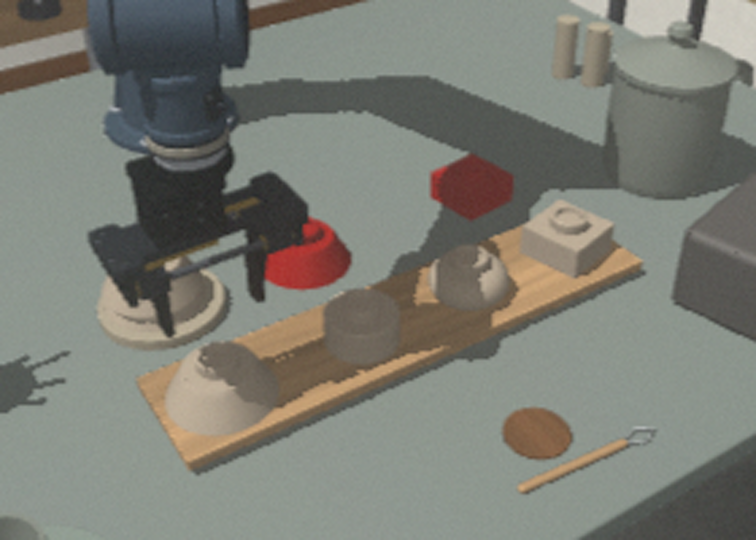

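Request:
{"fn": "step_arm", "kwargs": {
  "motion": [
    [[0,0,0,0,0,-20,87],[0,0,0,0,0,-40,87],[0,0,0,0,0,-55,87],[0,0,0,0,0,-62,87],[0,0,0,0,0,-65.5,87],[0,0,0,0,0,-65.5,75],[0,0,0,0,0,-65.5,64],[0,0,0,0,0,-65.5,57],[0,0,0,0,0,-65.5,52],[0,0,0,0,0,-65.5,48],[0,0,0,0,0,-65.5,45],[0,0,0,0,0,-65.5,42]]
  ]
}}

```text
time_s: 10.45
position: [0.6242, -0.2032, 0.2491]
tcp_rot: [[0.001, -1.0, 0.0], [-0.0, 0.0, 1.0], [-1.0, -0.001, -0.0]]
force: [0.3, -1.0, -0.4]
opening: 0.558
```

Request:
{"fn": "step_arm", "kwargs": {
  "motion": [
    [[0,0,0,0,0,0,30],[0,0,0,0,0,0,30],[0,0,0,0,0,0,30],[0,0,0,0,0,0,30]]
  ]
}}

```text
time_s: 10.78
position: [0.6242, -0.2032, 0.2489]
tcp_rot: [[0.0, -1.0, 0.0], [-0.0, 0.0, 1.0], [-1.0, -0.0, -0.0]]
force: [-1.1, -0.1, 0.5]
opening: 0.489
```

```bash
python3 look.py 7; python3 ring.py 7
```

```text
[ 0.62423173 -0.20315679  0.24888603] 10.8833 [-0.88542933 -0.0152131   1.60124024] 42.98607639284721
scene stack 31 circ 426.9 -207.0 20.4 mean [ 424.7 -211.4] z [0.0868 0.0899]
scene match 125 circ 625.2 -203.9 31.6 mean [ 628.4 -204.4] z [0.0762 0.0814]
scene straight 98 circ 633.7 -35.4 22.8 mean [633.4 -36.8] z [0.0765 0.0789]
scene square 74 circ 631.6 259.7 22.8 mean [632.  259.6] z [0.0764 0.0787]
scene odd 96 circ 629.4 111.8 22.9 mean [629.7 111.6] z [0.0757 0.0795]
top stack 38 circ 417.1 -192.8 19.4 mean [ 412.  -190.8] z [0.086  0.0915]
top match 0
top straight 0
top square 82 circ 627.1 261.4 21.9 mean [626.3 260.9] z [0.0756 0.079 ]
top odd 88 circ 624.9 113.4 21.9 mean [624.4 113.2] z [0.0752 0.0794]
```

View pics/scene7.png

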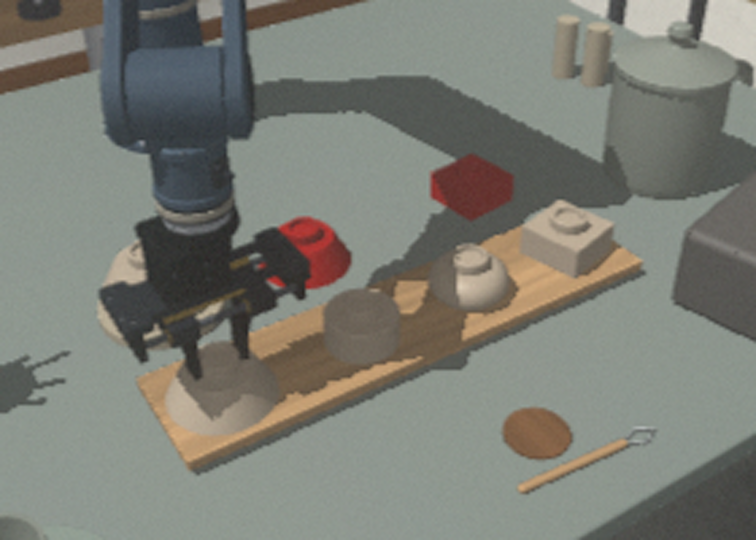

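Request:
{"fn": "step_arm", "kwargs": {
  "motion": [
    [[0,0,0,0,0,2,30],[0,0,0,0,0,6,30],[0,0,0,0,0,14,30],[0,0,0,0,0,26,30],[0,0,0,0,0,42,30],[0,0,0,0,0,60,30],[0,0,0,0,0,80,30],[0,0,0,0,0,98,30],[0,0,0,0,0,112,30],[0,0,0,0,0,120,30],[0,0,0,0,0,120,30]]
  ]
}}

```text
time_s: 11.8
position: [0.6247, -0.2033, 0.3719]
tcp_rot: [[0.005, -1.0, -0.0], [-0.003, -0.0, 1.0], [-1.0, -0.005, -0.003]]
force: [-0.1, -0.0, -3.7]
opening: 0.498
```

Request:
{"fn": "step_arm", "kwargs": {
  "motion": [
    [[0,0,0,-8,0,0,30],[0,0,0,-25,0,0,30],[0,0,0,-50,0,0,30],[0,0,0,-78,1.5,0,30],[0,0,0,-108,3,0,30],[0,0,0,-136,4,0,30],[0,0,0,-161,5,0,30],[0,0,0,-180,5.3,0,30],[0,0,0,-192,5.3,0,30],[0,0,0,-198,5.3,0,30],[0,0,0,-198,5.3,0,30],[0,0,0,-198,5.3,0,30]]
  ]
}}

```text
time_s: 12.8
position: [0.4262, -0.1979, 0.3685]
tcp_rot: [[0.0, -1.0, 0.001], [0.0, 0.001, 1.0], [-1.0, -0.0, 0.0]]
force: [0.4, -0.5, -1.7]
opening: 0.495
```

Request:
{"fn": "step_arm", "kwargs": {
  "motion": [
    [[0,0,0,0,0,-6,30],[0,0,0,0,0,-14,30],[0,0,0,0,0,-20,30],[0,0,0,0,0,-24,30],[0,0,0,0,0,-25,30],[0,0,0,0,0,-25,30]]
  ]
}}

```text
time_s: 13.3
position: [0.4263, -0.1977, 0.343]
tcp_rot: [[-0.001, -1.0, -0.0], [0.001, -0.0, 1.0], [-1.0, 0.001, 0.001]]
force: [0.5, 0.4, -2.4]
opening: 0.494
```

```bash
python3 look.py 8
```

```text
[ 0.42634318 -0.19784996  0.34363488] 13.4 [-0.4475896   0.49694014 -2.48004494] 43.18766851825763
```

View pics/scene8.png

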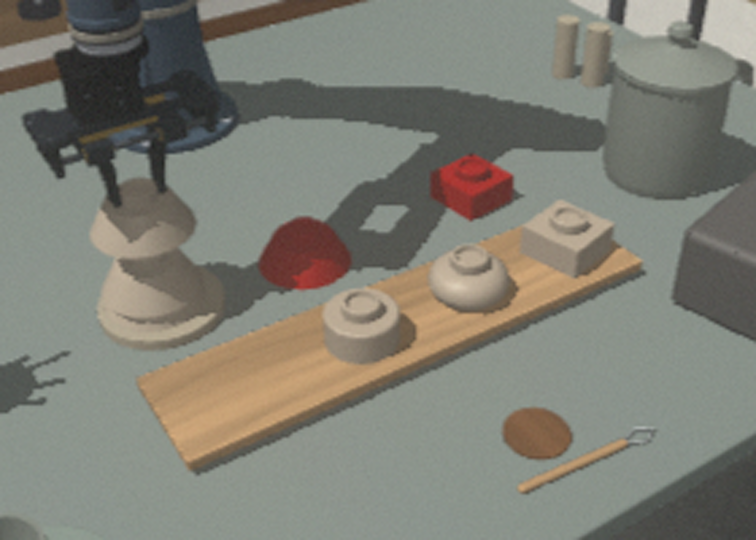

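View pics/top8.png

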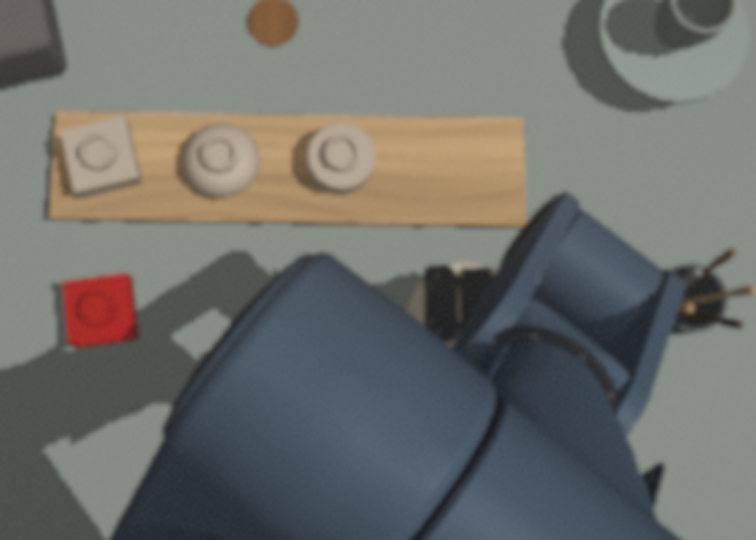

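Request:
{"fn": "step_arm", "kwargs": {
  "motion": [
    [[0,0,0,0,0,-3,30],[0,0,0,0,0,-7,30],[0,0,0,0,0,-12,30],[0,0,0,0,0,-17,30],[0,0,0,0,0,-22,30],[0,0,0,0,0,-27,30],[0,0,0,0,0,-32,30],[0,0,0,0,0,-36,30],[0,0,0,0,0,-39,30],[0,0,0,0,0,-40,30]]
  ]
}}

```text
time_s: 14.23
position: [0.4261, -0.1978, 0.3031]
tcp_rot: [[-0.001, -1.0, 0.0], [0.001, 0.0, 1.0], [-1.0, 0.001, 0.001]]
force: [-0.1, 0.4, -1.8]
opening: 0.491
```

Request:
{"fn": "step_arm", "kwargs": {
  "motion": [
    [[0,0,0,0,0,-2,30],[0,0,0,0,0,-4,30],[0,0,0,0,0,-6,30],[0,0,0,0,0,-8,30],[0,0,0,0,0,-10,30],[0,0,0,0,0,-12,30],[0,0,0,0,0,-14,30],[0,0,0,0,0,-14,30]]
  ]
}}

```text
time_s: 14.9
position: [0.4261, -0.1977, 0.2894]
tcp_rot: [[-0.001, -1.0, 0.0], [0.0, 0.0, 1.0], [-1.0, 0.001, 0.0]]
force: [0.4, 0.5, -2.5]
opening: 0.493
```

```bash
python3 look.py 9
```

```text
[ 0.42619069 -0.19780531  0.28966505] 15.0 [ 0.2953587  -1.0172132  -2.30962047] 42.98743184197998
```

View pics/scene9.png

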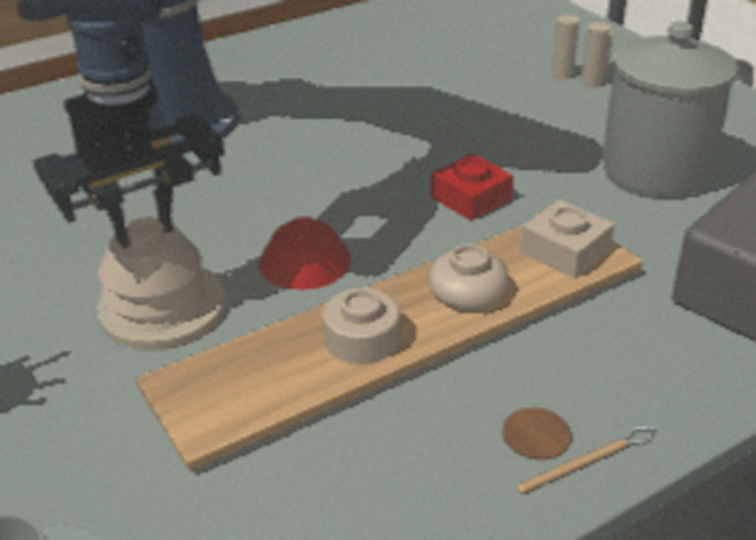

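Request:
{"fn": "step_arm", "kwargs": {
  "motion": [
    [[0,0,0,0,0,-1,30],[0,0,0,0,0,-2,30],[0,0,0,0,0,-3,30],[0,0,0,0,0,-4,30],[0,0,0,0,0,-5,30],[0,0,0,0,0,-6,30],[0,0,0,0,0,-7,30],[0,0,0,0,0,-7,30]]
  ]
}}

```text
time_s: 15.67
position: [0.4262, -0.1978, 0.2825]
tcp_rot: [[-0.0, -1.0, 0.0], [0.0, 0.0, 1.0], [-1.0, 0.0, 0.0]]
force: [0.4, -0.5, -1.8]
opening: 0.497
```

Request:
{"fn": "step_arm", "kwargs": {
  "motion": [
    [[0,0,0,0,0,-0.5,30],[0,0,0,0,0,-1,30],[0,0,0,0,0,-1.5,30],[0,0,0,0,0,-1.5,30]]
  ]
}}

```text
time_s: 16.0
position: [0.4262, -0.1978, 0.2812]
tcp_rot: [[-0.0, -1.0, 0.0], [0.0, 0.0, 1.0], [-1.0, 0.0, 0.0]]
force: [-0.2, -0.7, -1.6]
opening: 0.496
```

Request:
{"fn": "step_arm", "kwargs": {
  "motion": [
    [[0,0,0,0,0,-0.5,30],[0,0,0,0,0,-1,30],[0,0,0,0,0,-1,30],[0,0,0,0,0,-1,30]]
  ]
}}

```text
time_s: 16.33
position: [0.4262, -0.1978, 0.2802]
tcp_rot: [[-0.0, -1.0, 0.0], [0.0, 0.0, 1.0], [-1.0, 0.0, 0.0]]
force: [0.6, 0.1, -2.8]
opening: 0.496
```

Request:
{"fn": "step_arm", "kwargs": {
  "motion": [
    [[0,0,0,0,0,-0.5,30],[0,0,0,0,0,-0.5,30],[0,0,0,0,0,-0.5,30]]
  ]
}}

```text
time_s: 16.58
position: [0.4262, -0.1978, 0.2797]
tcp_rot: [[-0.0, -1.0, 0.0], [0.0, 0.0, 1.0], [-1.0, 0.0, 0.0]]
force: [-1.3, 0.2, -2.4]
opening: 0.497
```

Still hanging, so I step on by 0.5 mm at a time.

Request:
{"fn": "step_arm", "kwargs": {
  "motion": [
    [[0,0,0,0,0,-0.5,30],[0,0,0,0,0,-0.5,30],[0,0,0,0,0,-0.5,30]]
  ]
}}

```text
time_s: 16.83
position: [0.4262, -0.1978, 0.2793]
tcp_rot: [[0.0, -1.0, 0.0], [-0.0, 0.0, 1.0], [-1.0, -0.0, -0.0]]
force: [0.4, 0.8, -0.4]
opening: 0.496
```

Request:
{"fn": "step_arm", "kwargs": {
  "motion": [
    [[0,0,0,0,0,-0.5,30],[0,0,0,0,0,-0.5,30],[0,0,0,0,0,-0.5,30]]
  ]
}}

```text
time_s: 17.08
position: [0.4263, -0.1979, 0.279]
tcp_rot: [[0.0, -1.0, 0.0], [-0.0, 0.0, 1.0], [-1.0, -0.0, -0.0]]
force: [-0.6, 0.4, 1.1]
opening: 0.495
```

Contact came at the expected height of 0.279 m, so the bowl is seated. Release slowly and rise.

Request:
{"fn": "step_arm", "kwargs": {
  "motion": [
    [[0,0,0,0,0,0,45],[0,0,0,0,0,0,49],[0,0,0,0,0,0,58],[0,0,0,0,0,0,72],[0,0,0,0,0,0,87],[0,0,0,0,0,0,87],[0,0,0,0,0,0,87],[0,0,0,0,0,8,87],[0,0,0,0,0,25,87],[0,0,0,0,0,55,87],[0,0,0,0,0,90,87],[0,0,0,0,0,100,87]]
  ]
}}

```text
time_s: 18.08
position: [0.4271, -0.1983, 0.3833]
tcp_rot: [[0.006, -1.0, -0.0], [-0.005, -0.0, 1.0], [-1.0, -0.006, -0.005]]
force: [1.1, -0.2, 0.2]
opening: 0.997
```

Request:
{"fn": "step_arm", "kwargs": {
  "motion": [
    [[0,0,0,20,20,10,87],[0,0,0,30,60,20,87],[0,0,0,40,100,30,87],[0,0,0,50,140,30,87],[0,0,0,50,180,30,87],[0,0,0,50,220,30,87],[0,0,0,50,260,30,87],[0,0,0,50,300,30,87],[0,0,0,50,330,30,87],[0,0,0,50,330,30,87],[0,0,0,50,330,30,87]]
  ]
}}

```text
time_s: 19.0
position: [0.4757, 0.1336, 0.4092]
tcp_rot: [[0.0, -1.0, -0.004], [-0.0, -0.004, 1.0], [-1.0, -0.0, -0.0]]
force: [-0.7, 0.2, 0.6]
opening: 0.998
```

```bash
python3 look.py 10; sed -i 's/stack=(.427,-.198,.089)/stack=(.427,-.198,.109)/' ring.py; python3 ring.py 10
```

```text
[0.47608469 0.13168766 0.40899426] 19.1 [ 0.31050505 -0.25111515 -0.49862933] 87.09138860505577
scene stack 74 circ 428.2 -197.4 22.9 mean [ 429.  -197.8] z [0.1061 0.1092]
scene match 0
scene straight 98 circ 631.6 -37.9 23.2 mean [632. -37.] z [0.0758 0.0791]
scene square 85 circ 631.6 260.7 23.0 mean [632.4 259.6] z [0.0758 0.0793]
scene odd 95 circ 629.9 112.0 22.5 mean [630.3 112.2] z [0.0762 0.0793]
top stack 87 circ 424.0 -196.4 22.0 mean [ 424.9 -196.2] z [0.1062 0.1095]
top match 0
top straight 77 circ 627.7 -35.0 21.6 mean [628.6 -34.5] z [0.0758 0.0795]
top square 13 circ 644.5 262.0 10.4 mean [644.5 261.2] z [0.0772 0.0799]
top odd 9
```

View pics/scene10.png

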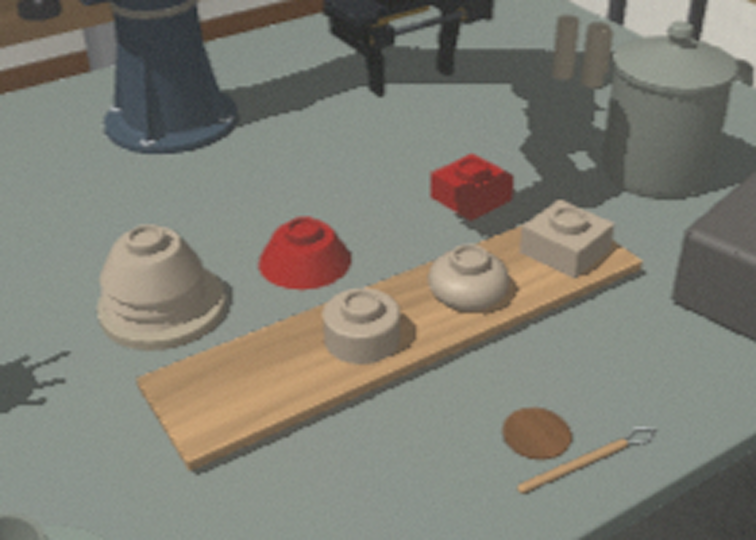

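View pics/top10.png

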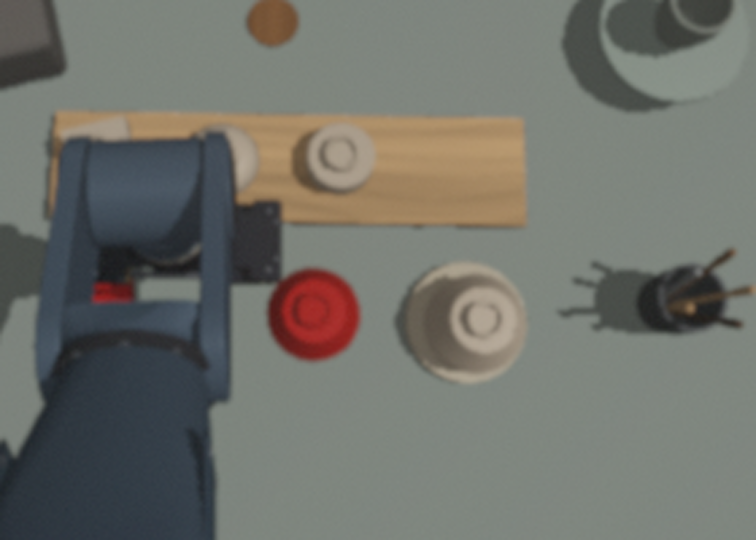

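The foot top is at 0.109 m, about 20 mm above the next foot, and within about 2 mm of centre sideways. Everything stands upright and the arm is clear, so I hand in.

```bash
python3 -c "
from rig import bot
print(bot.hand_in())"
```

```text
the job is handed in; nothing more can be done
None
```

I lifted the odd bowl off the stack and stood it mouth down on the ware board, in the gap between the round and square dishes. Then I nested the flared bowl down over the stack, and handed in at about 19 s. The hand-in gives no verdict.

**Last checks, after letting go:**
- **Matching bowl:** its foot top is at 0.109 m and the stack's was at 0.089 m, so it sits about 20 mm higher. It is within about 2 mm of the stack's centre.
- **Odd bowl:** it is upright, with its foot top at 0.078–0.079 m as it should be, at about (0.628, 0.113) m. The arm hid it from the top camera in the last picture, so this rests on the scene camera and an earlier top view.
- **Other two dishes:** they show no movement beyond 1–2 mm of measuring noise. In the last picture the square dish was partly hidden from the top camera, but the scene camera agreed with its start.
- **Stack, jar and tool pot:** the stack, jar and tool pot look unmoved in the pictures, though I did not measure them again at the end.
- **Forces:** at the end of each move they were under 4 N.

**Disagreement:** the two cameras differed by about 5 mm in x and 2 mm in y throughout. I averaged the two for positions and used the match-to-stack distance, on which they agreed, to line up the nesting.

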